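# Shut the grinder's hopper gate and hold its lock pin clear

### The job

The bean hopper is coming off the coffee grinder for a wash. Push the hopper's slide gate fully in, so that its outlet is shut, and only then pull the hopper's sprung lock pin up by its knob as far as it goes and hold it there, clear of its seat hole, so that I can twist the hopper off; finish while still holding the pin up. Leave everything else around the grinder where it is.

Things in the scene. Friction and masses are not known exactly. Their poses are not given: they have to be found in the camera images.
- grinder: Coffee grinder fixed to the counter: aluminium C-shaped body on a black foot 290 x 150 mm; the flat top of its head is 200 mm above the counter. Origin: on the counter under its middle; z up; -x points to its front (spout side). The hopper stands on the rear of the head; its front part (x -140 to -25 mm) is open deck with the gate in the middle (y 0) and the lock pin at x -50, y -53 mm.
- hopper_rim (a point): Middle of the hopper's open mouth, 287 mm above the counter. The smoked square hopper is 118 mm (grinder's x 15 to 133 mm) by 130 mm (y -65 to 65), upright walls, on a black foot flange (x -25 to 134, y -68 to 68 mm, top 224 mm above the counter).
- gate (a joint): Slide gate: a 4 mm steel plate 58 mm wide, level, sliding along the grinder's x under the hopper, over its 56 mm outlet. Value in m: 0 = fully in, shut (its grip butts on the black flange); grows as it is pulled out to the grinder's front (-x), to 0.060. Starts 0.028 to 0.060 open, stays where left, friction about 2.5 N. Push the grip towards +x to shut it.
- gate_grip (a point): Middle of the top edge of the gate's grip, a turned-up steel tab at its front end: 50 mm wide (grinder's y), 8 mm thick (x), from z 206 to 246 mm above the counter; this point is at z 246, mid thickness. Shut, it lies at x -29, y 0 of the grinder. Guide rails 8 mm high stand on the deck at y +-33 mm.
- lock_pin (a joint): Sprung lock pin of the hopper: upright 8 mm steel pin carried by an ear of the hopper's flange, its foot 8 mm deep in a seat bush on the grinder's head. Value in m: 0 = seated, grows as it is pulled straight up, stop at 0.012; clear of the hole from 0.008. A spring pulls it back down: about 6 N seated, 13 N at the stop.
- pin_knob: The lock pin's black mushroom knob beside the gate: rim 28 mm across, 10 mm tall (z 251 to 261 mm above the counter when seated, top 264), 20 mm neck below to z 239, over a fixed 19 mm steel spring housing (z 224 to 238). Origin: on the pin's axis, at counter level when seated; moves up with the pin. Axes as the grinder's.
- knob_grip (a point): Centre of the knob's 28 mm rim, the place to grip it: on the pin's axis, 256 mm above the counter when seated (x = -50, y = -53 mm of the grinder); moves up with the pin.
- seat_mouth (a point): Centre of the mouth of the pin's seat hole: top of the 18 mm wide, 8 mm high seat bush on the grinder's head, 208 mm above the counter.
- dosing_cup: Bystander: steel dosing cup, 54 mm wide, 52 mm high, standing under the grinder's spout on its foot. Origin: centre of its underside.
- portafilter: Bystander: steel portafilter basket 70 mm wide and 34 mm high with a black handle along its +x, 178 mm from the basket's centre to the handle's end, lying on the counter off the grinder's front. Origin: under the basket's centre.
- tamper: Bystander: steel tamper, base 58 mm wide, 83 mm high, standing on the counter close to the grinder's foot. Origin: centre of its underside.
- milk_jug: Bystander: steel milk jug, 86 mm wide, 105 mm high, with a handle. Origin: centre of its underside.
- cup_a: Bystander: white coffee cup, 80 mm wide, 60 mm high, with a handle. Origin: centre of its underside.
- cup_b: Bystander: the other white coffee cup, same size. Origin: centre of its underside.
- hopper_lid: Bystander: the hopper's black lid, 134 mm square, 18 mm high with its grip, lying on the counter. Origin: centre of its underside.
- brush: Bystander: grinder brush with a dark wooden handle, 190 mm long (along its x), 20 mm high, lying on the counter. Origin: under its middle.

How it is judged:
On the way, in this order (a step that is already met when the one before it is completed fails the run):
1. the slide gate is pushed fully in while the lock pin is still seated (value of joint gate below 0.004 m and value of joint lock_pin below 0.003 m), for 0.2 s.
2. the lock pin is pulled fully up, with the gate still shut (value of joint gate below 0.004 m and value of joint lock_pin above 0.0095 m and contact force between the fingers and pin_knob above 3 N), for 0.5 s.
At the end, for the whole second after the job is handed in: The gate is shut (within 4 mm of fully in), the lock pin is held up at 9.5 mm or more of its 12 mm travel (its foot clear of the 8 mm deep seat hole) with the fingers bearing on its knob with more than 3 N, and no bystander has moved by 25 mm or more; all this through the last second (all of step 2 and distance of each of portafilter, tamper, dosing_cup, milk_jug, cup_a, cup_b, hopper_lid, brush from where it was at the start of the episode below 0.025 m); the arm keeps its last pose, push and grip.
It fails at once if the lock pin is lifted more than 5 mm while the gate is more than 6 mm open (value of joint gate above 0.006 m and value of joint lock_pin above 0.005 m).
It fails at once if a bystander is pushed away or knocked over (moved 25 mm or more) (not (distance of each of portafilter, tamper, dosing_cup, milk_jug, cup_a, cup_b, hopper_lid, brush from where it was at the start of the episode below 0.025 m)).
It also fails if it takes over 43 s, if anything falls off the work surface, if the arm or the gripper's body presses on something with over 40 N, if the wrist force passes 120 N, or if a joint passes its speed limit or range.

### The arm

A 6-joint arm with a two-finger parallel gripper is mounted at the origin on the work surface. World frame = base frame: x ahead of the robot, y to its left, z up, the work surface at z = 0. Lengths are in m, angles in rad, forces in N, time in s.
With the tool pointing down it reaches from about 0.275 to 0.875 m from the base axis. Payload 12.5 kg.
Tool frame: the origin (TCP) lies at the very end of the fingers, on their centre line; the grasp point (between the pads) lies 19 mm behind it; z points along the fingers, y is the line along which they close (so a half turn about z gives the same grasp; the last joint's range is limited). The gripper opens to 85 mm and grips with 20 to 120 N. Pads are 22 mm wide; open, the fingers measure 114 mm over their backs; the gripper's body (76 mm by 85 mm) begins 54 mm behind the grasp point. The pads swing forward as they close: fully open they stand 13 mm farther back than shut.
Start: joints at [1.221, 0.351, 1.652, -0, 1.139, -0.085], TCP at [0.144, 0.531, 0.231] pointing down, gripper open.
Joint ranges: [-2.75, 2.75], [-0.79, 2.1], [0.01, 2.65], [-1.57, 4.71], [0.07, 3.14], [-2.87, 2.87]. Speed limits (rad/s): [2.22, 2.22, 2.79, 3.14, 3.14, 3.14].

### API

Orientations are given as a 3x3 rotation matrix whose columns are the frame's x, y, z axes.
In Python, from bench import manip gives the robot as it stands. Calls block until the motion is done:
- manip.move_ptp(position, orientation): joint-space move of the TCP to a pose.
- manip.move_l(position, attitude=None, max_speed=0.15): straight line of the TCP; attitude=None keeps the orientation; max_speed is the mean speed in m/s.
- manip.move_j(angles): joint-space move.
- manip.set_gripper(opening, effort=None): opening from 0.0 (shut) to 1.0 (fully open); effort is the grip in N (None keeps the last); returns when the fingers have stopped.
- manip.dwell(seconds).
- manip.inverse_kinematics(position, orientation): joint angles nearest the present ones, or None.
- manip.grab_frame(name): name is "scene" or "top" or "wrist"; returns (picture, depth): 384x512x3 uint8, red, green, blue; 384x512 float32, m along the optical axis (not along the pixel's ray), 0 where there is no reading.
- manip.get_calibration(name): a dict with "camera_matrix" (3x3 intrinsics, pixels), "k1" (the pictures are not rectified: a ray, as slopes to the right and down, at radius r is drawn at 1 + k1 r^2 times it, then the intrinsics apply), "R" (3x3) and "t" (3): a world point X has camera coordinates R X + t. Camera axes: x right, y down, z forward; pixel columns grow to the right and rows downward; lengths in m; the calibration is good to about 2 mm. A picture is of the moment at which its call begins: read the wrist's pose just before it. get_calibration takes no time and is no camera call; for the wrist camera it gives the pose at the moment of the call.
A pose or a line that the arm cannot do raises manip.Unreachable and nothing moves.
- manip.sign_off(): hands the job in; it is judged then, once.
Trained networks look in the newest picture that a camera, given by its name, has taken for a name from the list of things; names that differ only in an ending like _2 or _b are one class to them, and where a whole thing is asked for, a point or a joint stands for the part that bears it (a point fixed in the world has none). Each returns a list of dicts, best first, with "confidence" (0 to 1); they miss things now and then, are a little off and sometimes report something else, mostly with a low value. They report only what shows in the picture. A call takes as long as a camera call.
- manip.look_for(camera, name): "at" ([x, y, z] in m, in world coordinates, good to about 4 mm: the middle of the surface that is visible of it).
Readings, each from a call of its own:
- manip.current_time(): time.
- manip.current_qpos(): joint angles.
- manip.current_joint_vel(): joint speeds.
- manip.current_joint_torque(): joint torques, N m.
- manip.current_ee_pos(): TCP position.
- manip.current_tcp_rot(): TCP orientation.
- manip.current_force(): force on the tool from outside, world axes, zero at the start.
- manip.current_ft_torque(): the same for the moment, N m.
- manip.current_grip_width(): opening from 0.0 (shut) to 1.0 (fully open).
- manip.current_grip_force(): force on a finger pad.
Only numpy, scipy, OpenCV 4.12 (cv2) and the standard library are available. Lean on these libraries where they do the work, as an engineer would, in place of code of your own. Each camera call takes 0.05 s, during which the arm holds its last target. There are 200 camera calls.

## Working session

There is one attempt and no reset: what is moved stays moved. The work goes in short steps, each a Python script; the robot and the scene stay as the last script left them, time stands still between calls to the robot, and variables do not carry over. Pictures are saved under pics/ and viewed, at most 10 in all, crops included, and the job is handed in when it is done.

```bash
mkdir -p pics; ls; cat > h.py <<'E'
import numpy as np, cv2
from bench import manip
def snap(n,f):
    p,d=manip.grab_frame(n); cv2.imwrite(f'pics/{f}.png',p[:,:,::-1]); return p,d
def pix(n,X):
    c=manip.get_calibration(n); q=np.array(c['R'])@X+np.array(c['t']); s=q[:2]/q[2]; s=s*(1+c['k1']*(s@s)); K=np.array(c['camera_matrix']); return (K[:2,:2]@s+K[:2,2]).round(0)
E
python3 - <<'E'
from h import *
for n in ['scene','top']:
    snap(n,n+'0')
    for k in ['grinder','hopper_rim','gate_grip','gate','pin_knob','knob_grip','seat_mouth','dosing_cup','portafilter','tamper','milk_jug','cup_a','hopper_lid','brush']:
        r=manip.look_for(n,k)
        print(n,k,[(np.round(x['at'],3).tolist(),round(x['confidence'],2),pix(n,np.array(x['at'])).tolist()) for x in r[:3]])
print(manip.current_time())
a=cv2.imread('pics/scene0.png');b=cv2.imread('pics/top0.png')
E
```

```text
pics
scene grinder [([0.541, 0.066, 0.201], 0.93, [299.0, 190.0]), ([0.47, -0.364, 0.016], 0.74, [195.0, 167.0])]
scene hopper_rim [([0.544, 0.068, 0.197], 0.91, [299.0, 192.0])]
scene gate_grip [([0.472, -0.057, 0.205], 0.65, [272.0, 157.0])]
scene gate [([0.466, -0.054, 0.21], 0.52, [274.0, 155.0])]
scene pin_knob [([0.535, -0.044, 0.26], 0.51, [264.0, 156.0])]
scene knob_grip [([0.539, -0.046, 0.262], 0.65, [263.0, 156.0])]
scene seat_mouth [([0.542, 0.072, 0.198], 0.82, [300.0, 192.0])]
scene dosing_cup []
scene portafilter [([0.445, -0.187, 0.022], 0.55, [241.0, 182.0])]
scene tamper []
scene milk_jug [([0.632, 0.403, 0.061], 0.91, [401.0, 312.0])]
scene cup_a [([0.746, 0.182, 0.03], 0.79, [294.0, 308.0]), ([0.757, 0.058, 0.025], 0.75, [249.0, 288.0])]
scene hopper_lid [([0.542, 0.07, 0.2], 0.73, [300.0, 192.0]), ([0.568, -0.462, 0.013], 0.57, [154.0, 173.0])]
scene brush [([0.47, -0.366, 0.02], 0.57, [195.0, 166.0])]
top grinder [([0.378, 0.104, 0.023], 0.72, [202.0, 249.0]), ([0.491, 0.018, 0.224], 0.59, [226.0, 208.0]), ([0.529, -0.047, 0.264], 0.25, [249.0, 193.0])]
top hopp
[... 233 characters left out ...]
02, 0.223], 0.91, [225.0, 209.0]), ([0.529, -0.051, 0.267], 0.5, [250.0, 193.0])]
top dosing_cup [([0.772, 0.064, 0.019], 0.19, [218.0, 134.0])]
top portafilter [([0.391, -0.178, 0.028], 0.93, [288.0, 246.0])]
top tamper [([0.381, 0.102, 0.026], 0.72, [203.0, 248.0])]
top milk_jug [([0.629, 0.417, 0.051], 0.86, [109.0, 172.0])]
top cup_a [([0.754, 0.184, 0.018], 0.74, [183.0, 139.0]), ([0.769, 0.065, 0.022], 0.73, [217.0, 135.0])]
top hopper_lid [([0.564, -0.468, 0.007], 0.92, [372.0, 196.0]), ([0.485, 0.018, 0.224], 0.51, [226.0, 210.0]), ([0.772, 0.065, 0.02], 0.42, [217.0, 134.0])]
top brush [([0.465, -0.37, 0.017], 0.91, [345.0, 225.0]), ([0.488, 0.021, 0.222], 0.47, [225.0, 209.0])]
1.5
```

View pics/scene0.png

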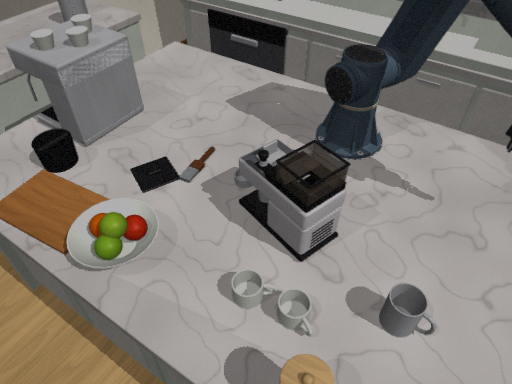

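View pics/top0.png

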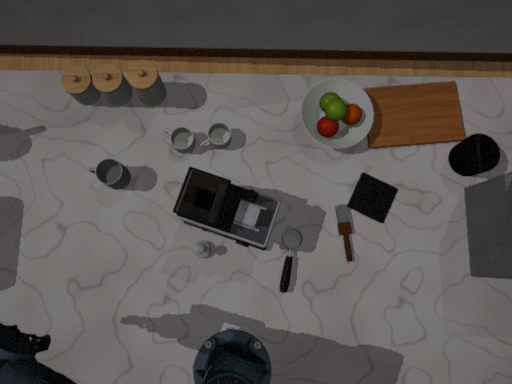

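The scene view shows the grinder mid-counter, front facing left, with its knob at about (263,156). In the top view the front faces right (-y, slightly -x), with the gate at (246,215) and the knob at (249,193). Next I'll take wrist views from two places.

```bash
cat >> h.py <<'E'
def att(yaw):  # tool y along grinder y, pointing down; yaw = direction of grinder x
    xg=np.array([np.cos(yaw),np.sin(yaw),0]);yg=np.array([-np.sin(yaw),np.cos(yaw),0])
    return xg,yg,np.column_stack([-xg,yg,[0,0,-1.]]),np.column_stack([xg,-yg,[0,0,-1.]])
E
python3 - <<'E'
from h import *
xg,yg,A,B=att(np.arctan2(.95,.3))
p0=np.array([.46,-.06,.46])
for R in (A,B):
    q=manip.inverse_kinematics(p0,R); print(q)
R=min((A,B),key=lambda R:abs(manip.inverse_kinematics(p0,R)[5]) if manip.inverse_kinematics(p0,R) is not None else 9)
manip.set_gripper(0.0)
for i,p in enumerate([p0,p0-.06*xg]):
    manip.move_ptp(p,R); manip.dwell(.3)
    snap('wrist',f'w{i}')
    for k in ['gate_grip','gate','knob_grip','pin_knob','seat_mouth','hopper_rim']:
        r=manip.look_for('wrist',k)
        print(i,k,[(np.round(x['at'],4).tolist(),round(x['confidence'],2),pix('wrist',np.array(x['at'])).tolist()) for x in r[:2]])
print(manip.current_time(),manip.current_ee_pos())
E
```

```text
None
[-2.30109027e-01  4.58904870e-02  1.47904639e+00 -4.44089210e-16
  1.61665578e+00  7.57698442e-02]
0 gate_grip [([0.4761, -0.0453, 0.2121], 0.95, [270.0, 137.0])]
0 gate [([0.4744, -0.0435, 0.2088], 0.64, [268.0, 136.0]), ([0.3902, -0.1816, 0.0313], 0.62, [244.0, 211.0])]
0 knob_grip [([0.5267, -0.0506, 0.2639], 0.74, [323.0, 134.0])]
0 pin_knob [([0.5276, -0.0474, 0.2666], 0.83, [323.0, 131.0])]
0 seat_mouth [([0.4842, 0.0017, 0.224], 0.67, [265.0, 94.0]), ([0.5307, -0.0437, 0.2657], 0.22, [325.0, 126.0])]
0 hopper_rim [([0.4897, 0.0041, 0.2259], 0.65, [269.0, 90.0])]
1 gate_grip [([0.4754, -0.0427, 0.2137], 0.75, [269.0, 79.0])]
1 gate [([0.4729, -0.0414, 0.2097], 0.74, [267.0, 79.0])]
1 knob_grip [([0.5242, -0.0507, 0.2654], 0.79, [324.0, 70.0])]
1 pin_knob [([0.5287, -0.0464, 0.2664], 0.83, [328.0, 64.0])]
1 seat_mouth [([0.4726, -0.0355, 0.2082], 0.75, [265.0, 73.0])]
1 hopper_rim [([0.4789, -0.0359, 0.2089], 0.57, [270.0, 72.0])]
6.425 [ 0.44196942 -0.11712577  0.46000142]
```

View pics/w0.png

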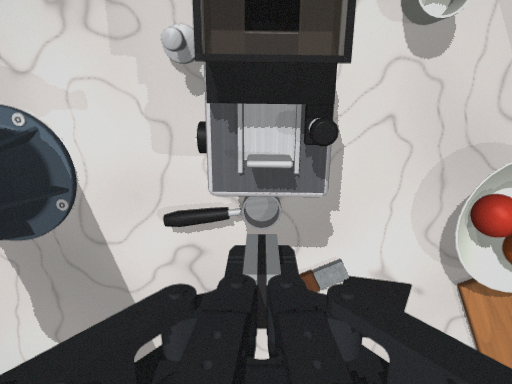

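The wrist view shows the gate's grip at (270,160), drawn out between the rails, the knob at (322,131) and the deck's front edge at row 193. Next I fit the yaw, grip and knob from both depth pictures.

```bash
cat >> h.py <<'E'
def cloud(n,d):
    c=manip.get_calibration(n);K=np.array(c['camera_matrix'],float)
    v,u=np.mgrid[:d.shape[0],:d.shape[1]]
    s=cv2.undistortPoints(np.stack([u,v],-1).reshape(-1,1,2).astype(float),K,np.array([c['k1'],0,0,0.]))[:,0]
    P=np.column_stack([s,np.ones(len(s))])*d.reshape(-1,1)
    return ((P-np.array(c['t']))@np.array(c['R'])).reshape(*d.shape,3)
E
cat > m.py <<'E'
from h import *
def measure():
    manip_p,d=manip.grab_frame('wrist'); W=cloud('wrist',d); ok=d>0
    near=ok&(np.hypot(W[...,0]-.49,W[...,1]+.03)<.22)
    def sel(a,b,c=None,r=9): 
        m=near&(W[...,2]>a)&(W[...,2]<b)
        if c is not None: m&=np.hypot(W[...,0]-c[0],W[...,1]-c[1])<r
        return W[m]
    deck=sel(.194,.205); fl=sel(.219,.229); kn=sel(.255,.272,(.53,-.048),.03); gr=sel(.238,.252,(.466,-.06),.05)
    out={}
    for n,P in dict(deck=deck,fl=fl,kn=kn,gr=gr).items():
        r=cv2.minAreaRect(P[:,:2].astype(np.float32)) if len(P)>3 else None
        print(n,len(P),r and [np.round(x,4) for x in r], np.round(np.median(P,0),4))
    return W,d,deck,fl,kn,gr
E
python3 - <<'E'
from m import *
xg,yg,A,B=att(np.arctan2(.95,.3))
for p in ([.442,-.117,.46],np.array([.46,-.06,.46])+.0*xg):
    if p is not None: manip.move_ptp(p,B); manip.dwell(.3)
    W,d,deck,fl,kn,gr=measure()
    # yaw from front edge of the deck and of the hopper flange: extreme points per column along yg
    for n,P in (('deck',deck),('fl',fl)):
        s=P[:,:2]@xg[:2];t=P[:,:2]@yg[:2];b=np.round(t/.003).astype(int)
        e=np.array([[k*.003,s[b==k].min()] for k in np.unique(b) if (b==k).sum()>5])
        med=np.median(e[:,1]); g=e[abs(e[:,1]-med)<.012]
        k=np.polyfit(g[:,0],g[:,1],1); print(n,'edge slope',np.degrees(np.arctan(k[0])),'s',k[1]+k[0]*np.median(g[:,0]),'t range',t.min(),t.max(),len(g))
    for n,P in (('kn',kn),('gr',gr)):
        if len(P): s=P[:,:2]@xg[:2];t=P[:,:2]@yg[:2]; print(n,'s',np.percentile(s,[2,98]),'t',np.percentile(t,[2,98]),'z',np.percentile(P[:,2],[5,50,95]))
print(manip.current_time())
E
```

```text
deck 7738 [array([ 0.4758, -0.0425]), array([0.156 , 0.1466]), np.float64(71.4413)] [ 0.4447 -0.0807  0.1995]
fl 6613 [array([ 0.4841, -0.0183]), array([0.0963, 0.136 ]), np.float64(72.4238)] [0.5003 0.0066 0.2232]
kn 724 [array([ 0.5288, -0.0492]), array([0.0264, 0.0272]), np.float64(72.4158)] [ 0.5281 -0.0495  0.2629]
gr 383 [array([ 0.4678, -0.0673]), array([0.007 , 0.0485]), np.float64(72.3714)] [ 0.4676 -0.0671  0.2447]
deck edge slope 0.9905938609562258 s 0.02572865660898058 t range -0.539917589222844 -0.39260127248380483 49
fl edge slope 0.7075901287496481 s 0.13788661962671217 t range -0.5351653372766254 -0.3991203261562208 24
kn s [0.09998119 0.1236841 ] t [-0.53131669 -0.50663005] z [0.25971165 0.26285432 0.26435317]
gr s [0.07324858 0.08015437] t [-0.4894882  -0.44312789] z [0.242722   0.24467329 0.24633626]
deck 7939 [array([ 0.4846, -0.0137]), array([0.215 , 0.1465]), np.float64(72.2397)] [ 0.4659 -0.0673  0.1997]
fl 6565 [array([0.4927, 0.0094]), array([0.1557, 0.1362]), np.float64(72.4749)] [0.4998 0.0105 0.2233]
kn 636 [array([ 0.5291, -0.0489]), array([0.0265, 0.0273]), np.float64(72.228)] [ 0.5285 -0.0484  0.2628]
gr 367 [array([ 0.4673, -0.0668]), array([0.0078, 0.0489]), np.float64(72.1448)] [ 0.4674 -0.0666  0.2444]
deck edge slope 0.9647465101071048 s 0.02635231074273049 t range -0.5391990579162038 -0.39281075029122536 49Traceback (most recent call last):
  File "<stdin>", line 11, in <module>
    raise TypeError("expected non-empty vector for x")
TypeError: expected non-empty vector for x
```

Yaw is about 72.3°, the grip is at grinder x -86 mm (gate about 57 mm open) and y is 0.1 mm off nominal. The measured heights and sizes fit. Now I push the gate in, watching the force.

```bash
python3 - <<'E'
from h import *
xg,yg,A,B=att(np.radians(72.3))
knob=np.array([.529,-.049,0]); O=knob+.050*xg+.053*yg
P=lambda x,y,z: O+x/1000*xg+y/1000*yg+np.array([0,0,z])
print('O',O,'t',manip.current_time())
manip.move_ptp(P(-118,8,.29),B)
manip.move_l(P(-118,8,.228),max_speed=.12)
f0=np.array(manip.current_force())
manip.move_l(P(-52,8,.228),max_speed=.05)
print('f',(np.array(manip.current_force())-f0)@xg)
for x in np.arange(-50,-36,1.):
    manip.move_l(P(x,8,.228),max_speed=.03); f=(np.array(manip.current_force())-f0)@xg
    print(x,round(f,1),round((np.array(manip.current_ee_pos())-O)@xg*1000,1))
    if f<-14: break
manip.dwell(.25); print((np.array(manip.current_force())-f0)@xg)
print(manip.current_time()); snap('wrist','w2'); snap('top','t2')
cv2.imwrite('pics/t2c.png',cv2.resize(cv2.imread('pics/t2.png')[150:270,160:310],None,fx=4,fy=4))
E
```

```text
O [0.49371059 0.01474683 0.        ] t 7.725
f -0.26487350596964665
-50.0 -1.3 -50.0
-49.0 -1.4 -49.0
-48.0 -0.7 -48.0
-47.0 -1.5 -46.9
-46.0 -1.7 -45.9
-45.0 -8.8 -45.7
-44.0 -15.1 -45.6
-15.790181413553404
12.5917
```

View pics/w2.png

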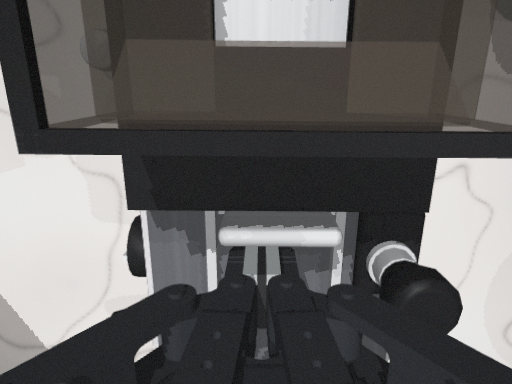

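The wrist view shows the closed fingers against the grip (row 237), with a strip between it and the flange edge (row 210). I'll check by depth whether that strip is perspective or a real gap.

```bash
python3 - <<'E'
from h import *
xg,yg,A,B=att(np.radians(72.3)); O=np.array([.49371,.014747,0])
P=lambda x,y,z: O+x/1000*xg+y/1000*yg+np.array([0,0,z])
for n,a in dict(gripfront=(-33,0,.246),gripback=(-25,0,.246),flange=(-25,0,.224),knob=(-50,-53,.264)).items(): print(n,pix('wrist',P(*a)))
p,d=manip.grab_frame('wrist'); W=cloud('wrist',d)-O
for r in range(196,252,4):
    w=W[r,300]; print(r,np.round([w@xg*1e3,w@yg*1e3,w[2]*1e3],1))
w=W.reshape(-1,3); m=(w[:,2]>.240)&(w[:,2]<.250)&(abs(w@yg)<.025)&(abs(w@xg+.035)<.02)&((w@yg<-.008)|(w@yg>.022))
print(m.sum(),np.percentile(w[m]@xg,[3,50,97]))
w=W.reshape(-1,3); m=(w[:,2]>.220)&(w[:,2]<.228)&(abs(w@yg)<.06)&(abs(w@xg+.01)<.03)
print('flange front',np.percentile(w[m]@xg,[0.5,2]))
E
```

```text
gripfront [280. 250.]
gripback [280. 231.]
flange [278. 211.]
knob [430. 316.]
196 [-18.1  -9.9 223.1]
200 [-19.9  -9.9 223.5]
204 [-21.8 -10.  223.4]
208 [-24.  -10.1 222.6]
212 [-24.7  -9.8 225.9]
216 [-25.4  -9.5 229. ]
220 [-25.   -8.9 234.6]
224 [-25.   -8.4 238.9]
228 [-24.8  -7.9 243.5]
232 [-26.3  -7.9 244. ]
236 [-27.6  -7.8 244.8]
240 [-29.4  -7.9 244.8]
244 [-30.8  -7.9 245.4]
248 [-55.4 -13.6 199.7]
941 [-0.03209976 -0.02769943 -0.02509991]
flange front [-0.03946902 -0.03695962]
```

The strip is the grip's rear face: it sits at x -25 mm, touching the flange, so the gate is shut. Next I grip the knob.

```bash
python3 - <<'E'
from h import *
xg,yg,A,B=att(np.radians(72.3)); O=np.array([.49371,.014747,0])
P=lambda x,y,z: O+x/1000*xg+y/1000*yg+np.array([0,0,z])
F=lambda:np.round(manip.current_force(),1)
manip.move_l(P(-58,8,.228),max_speed=.08)
manip.move_l(P(-62,0,.300),max_speed=.15)
manip.set_gripper(.52)
manip.move_l(P(-52,-53,.300),max_speed=.15)
manip.move_l(P(-52,-53,.234),max_speed=.08); print(F(),manip.current_time())
manip.set_gripper(0.,effort=60); print(manip.current_grip_width()*85,manip.current_grip_force(),F(),manip.current_ee_pos())
snap('wrist','w3'); print(manip.current_time())
E
```

```text
[0.  0.  0.3] 15.675
25.84721684210193 58.38266730308533 [-6.2  2.1  6.6] [ 0.52784146 -0.05068747  0.23478743]
16.0333
```

View pics/w3.png

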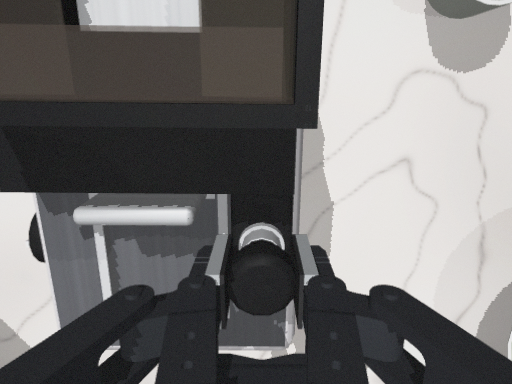

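The knob (262,277) sits between the pads, and the gate's grip (133,215) is still against the flange. Now I lift step by step until the stop shows in the force.

```bash
python3 - <<'E'
from h import *
p=np.array(manip.current_ee_pos()); 
for dz in [.004,.008,.010,.011,.012,.013,.014,.015]:
    manip.move_l(p+[0,0,dz],max_speed=.03); manip.dwell(.05)
    f=manip.current_force(); print(dz,np.round(f,1),round(manip.current_ee_pos()[2]-p[2],4),round(manip.current_grip_width()*85,1))
    if f[2]<-24: break
manip.dwell(.6); print(np.round(manip.current_force(),1),manip.current_grip_force())
snap('wrist','w4'); print([(np.round(x['at'],4),x['confidence']) for x in manip.look_for('wrist','pin_knob')[:1]])
p_,d=manip.grab_frame('wrist'); W=cloud('wrist',d).reshape(-1,3)
m=(np.hypot(W[:,0]-.529,W[:,1]+.049)<.008)&(W[:,2]>.25); print('knob top z',np.percentile(W[m,2],[10,50,90]),manip.current_time())
E
```

```text
0.004 [ 2.4  0.  -8.4] 0.0035 25.9
0.008 [  0.7   0.7 -11.4] 0.0077 25.9
0.01 [  0.5  -0.3 -12.5] 0.0098 25.8
0.011 [  0.4  -0.6 -12.8] 0.0109 25.9
0.012 [ -0.9   0.5 -13.1] 0.0119 25.8
0.013 [  3.5   0.9 -23.5] 0.0123 25.8
0.014 [  6.5   0.1 -33.5] 0.0124 25.4
[  7.3  -0.2 -33.3] 61.961352825164795
[(array([ 0.5338, -0.0428,  0.2772]), 0.56)]
knob top z [0.27450225 0.27517906 0.27587624] 18.975
```

View pics/w4.png

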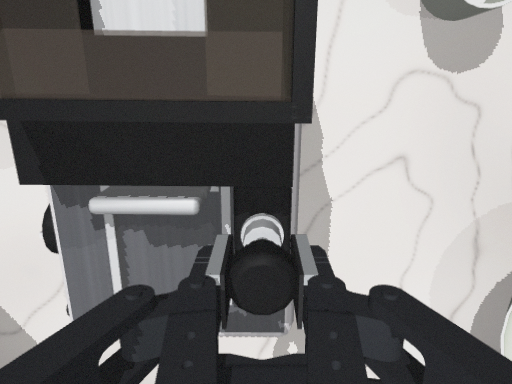

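The knob (262,277) is held at its stop: its top is at 275 mm, 12 mm up, and the force rose sharply there. The gate's grip (145,205) is still at the flange. I'll ease off the excess pull slightly and hand in.

```bash
python3 - <<'E'
from m import *
p=np.array(manip.current_ee_pos()); manip.move_l(p+[0,0,.0007],max_speed=.02); manip.dwell(.6)
print(np.round(manip.current_force(),1),manip.current_ee_pos(),manip.current_grip_force())
xg,yg,A,B=att(np.radians(72.3)); O=np.array([.49371,.014747,0])
_,d=manip.grab_frame('wrist'); w=cloud('wrist',d).reshape(-1,3)-O
m=(w[:,2]>.240)&(w[:,2]<.250)&(abs(w@yg)<.025)&(abs(w@xg+.035)<.02)
g=np.percentile(w[m]@xg,[3,50,97]); print(g)
m=(np.hypot(*(w[:,:2]+O[:2]-[.529,-.049]).T)<.008)&(w[:,2]>.25); z=np.median(w[m,2]); print(z)
if z>.2735 and g[1]>-.0305: print(manip.sign_off())
E
```

```text
[  6.7  -0.3 -28.3] [ 0.52754859 -0.05063946  0.24715153] 62.72168755531311
[-0.03201622 -0.02773339 -0.02494307]
0.2751601637976021
the job is handed in; nothing more can be done
None
```

The gate is pushed fully in against the flange, and after that the lock pin was pulled up to its 12 mm stop. I handed the job in with the gripper still holding the knob; I did not measure the bystanders again.

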